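Free the red chisel and hold it up for an edge check

TASK

With the yellow screwdriver, turn the slotted screw of the brass keeper in front of the red-handled chisel about a quarter turn, either way, so that the keeper frees that chisel, then stand the screwdriver back in its block and let go of it. Draw the red chisel up out of the rack, tip it over until it is at least half-way to level with its bevelled (white-striped) side facing up, and finish while still holding it still in the gripper like that, the whole chisel more than 15 cm above the bench and touching nothing else. Leave the other two chisels and their keepers and everything else on the bench as they are.

Things in the scene. Friction and masses are not known exactly. Their poses are not given: they have to be found in the camera images.
- chisel_grip (a point): Centre of the wanted stubby chisel's red handle, 26 x 26 x 50 mm, flats facing x and y; upright in the rack, edge down. Below it a neck 14 mm thick (10 mm long), then a bolster 36 mm across, 7 mm thick. z points up the handle, away from the edge; x points out of the blade's bevelled side, which has a white stripe on the handle and in the rack faces away from the robot. All three chisels are alike but for colour.
- chisel_edge (a point): Middle of the cutting edge of the red chisel, 111 mm from the handle's centre; same axes.
- chisel: The red chisel as a whole, about 0.22 kg; origin under its bolster (which sits on the rack), 42 mm below the handle's centre; same axes. The blade, 4 x 16 mm, reaches 69 mm below the origin, into the rack.
- rack: Wooden chisel rack, 110 (x) x 260 (y) x 85 mm high, fixed; origin in the middle of its underside; -x faces the robot. Three slots through its top, 10 x 22 mm, at y = +85, 0, -85 mm and x = +18 mm, a chisel in each; which is where varies. On the robot's side of each slot, 42 mm from it, is a brass keeper on a slotted screw.
- screw0 (a point): Middle of the floor of the screw slot of the brass keeper at the rack slot at y = 85 mm; 98 mm above the bench, x along the slot. The slot is 6 mm wide, 8 mm deep, open-ended, between brass cheeks 22 mm long. The keeper's tongue points along x too and reaches 32 mm from the screw, over the chisel's bolster, so that it cannot be lifted.
- screw1 (a point): Middle of the floor of the screw slot of the brass keeper at the rack slot at y = 0 mm; 98 mm above the bench, x along the slot. The slot is 6 mm wide, 8 mm deep, open-ended, between brass cheeks 22 mm long. The keeper's tongue points along x too and reaches 32 mm from the screw, over the chisel's bolster, so that it cannot be lifted.
- screw2 (a point): Middle of the floor of the screw slot of the brass keeper at the rack slot at y = -85 mm; 98 mm above the bench, x along the slot. The slot is 6 mm wide, 8 mm deep, open-ended, between brass cheeks 22 mm long. The keeper's tongue points along x too and reaches 32 mm from the screw, over the chisel's bolster, so that it cannot be lifted.
- keeper0 (a joint): Angle of the keeper with screw0: 0 when its tongue points straight at its chisel, positive anticlockwise from above, stops at +-1.65 rad, starts within 0.25 of 0, turns stiffly (about 0.05 N m) and stays where left. The chisel is free beyond about 0.65 rad either way; a quarter turn is 1.57.
- keeper1 (a joint): Angle of the keeper with screw1: 0 when its tongue points straight at its chisel, positive anticlockwise from above, stops at +-1.65 rad, starts within 0.25 of 0, turns stiffly (about 0.05 N m) and stays where left. The chisel is free beyond about 0.65 rad either way; a quarter turn is 1.57.
- keeper2 (a joint): Angle of the keeper with screw2: 0 when its tongue points straight at its chisel, positive anticlockwise from above, stops at +-1.65 rad, starts within 0.25 of 0, turns stiffly (about 0.05 N m) and stays where left. The chisel is free beyond about 0.65 rad either way; a quarter turn is 1.57.
- driver_grip (a point): Centre of the screwdriver's yellow handle, 26 x 26 x 50 mm, flats facing x and y; it stands upright, blade down, in its block. A black flange 34 mm across, 6 mm thick, under the handle rests on the block (its underside is 31 mm below this point). Below it a 9 mm steel shank; the flat blade at its end is 14 mm wide along x, 3 mm thick along y. z points up. About 0.16 kg.
- driver_tip (a point): End of the screwdriver's blade, on its axis, 123 mm below the handle's centre; same axes.
- driver: The screwdriver as a whole; origin under its flange, 31 mm below the handle's centre; same axes.
- stand: Dark wooden screwdriver block, 80 x 80 x 100 mm high, fixed to the bench, left or right of the rack; origin in the middle of its underside. A square hole 20 x 20 mm goes straight down through its middle.
- chisel_blue_grip (a point): Handle centre of the blue-handled chisel in the rack, a bystander.
- chisel_wood_grip (a point): Handle centre of the pale-wood-handled chisel in the rack, a bystander.
- chisel_blue: The blue-handled chisel as a whole, origin under its bolster.
- chisel_wood: The pale-wood-handled chisel as a whole, origin under its bolster.
- glue: White glue bottle, 60 mm across, 140 mm high, on the other side of the rack from the screwdriver block; origin under its centre. A bystander.
- tin: Round tin 90 mm across, 110 mm high, at the back; origin under its centre. A bystander.
- mallet: Wooden mallet lying at the right, 280 mm long, 80 mm high; origin at bench level, about mid-length on its line. A bystander.
- sander: Cork sanding block 110 x 65 x 25 mm at the left; origin under its centre. A bystander.
- offcut: Pale wood offcut 200 x 70 x 22 mm lying behind the rack; origin under its centre. A bystander.

How it is judged:
On the way, in this order (a step that is already met when the one before it is completed fails the run):
1. the screwdriver's blade is in the slot of the red chisel's keeper, which is not yet turned (((horizontal distance between chisel_grip and screw0 below 0.065 m and distance between driver_tip and screw0 below 0.008 m and value of joint keeper0 between -0.55 and 0.55 rad) or (horizontal distance between chisel_grip and screw1 below 0.065 m and distance between driver_tip and screw1 below 0.008 m and value of joint keeper1 between -0.55 and 0.55 rad) or (horizontal distance between chisel_grip and screw2 below 0.065 m and distance between driver_tip and screw2 below 0.008 m and value of joint keeper2 between -0.55 and 0.55 rad))), for 0.1 s.
2. that keeper is turned at least 0.8 rad from its straight position, with the blade still in its slot and the chisel still in the rack (((horizontal distance between chisel_grip and screw0 below 0.065 m and distance between driver_tip and screw0 below 0.008 m and (value of joint keeper0 above 0.8 rad or value of joint keeper0 below -0.8 rad)) or (horizontal distance between chisel_grip and screw1 below 0.065 m and distance between driver_tip and screw1 below 0.008 m and (value of joint keeper1 above 0.8 rad or value of joint keeper1 below -0.8 rad)) or (horizontal distance between chisel_grip and screw2 below 0.065 m and distance between driver_tip and screw2 below 0.008 m and (value of joint keeper2 above 0.8 rad or value of joint keeper2 below -0.8 rad)))), for 0.1 s.
3. the screwdriver stands in its block again, let go of (horizontal distance between driver_grip and stand below 0.02 m and angle between driver_grip's own z axis and vertical below 0.2 rad and height (world z) of driver_tip below 0.03 m and contact force between driver and the fingers below 0.1 N and height (world z) of chisel_edge below 0.05 m), for 0.2 s.
At the end, for the whole second after the job is handed in: Red chisel gripped (over 1 N), still (under 0.05 m/s), normal of its bevelled side within 0.88 rad of up, edge and handle centre over 0.12 m up, touching nothing else; screwdriver standing in its block (within 20 mm, 0.2 rad, tip under 30 mm up), let go of; keeper still turned (angle between chisel_grip's own x axis and vertical below 0.88 rad and height (world z) of each of chisel_edge, chisel_grip above 0.12 m and contact force between chisel and the fingers above 1 N and linear speed of chisel below 0.05 m/s and contact force between chisel and rack below 0.1 N and contact force between chisel and stand below 0.1 N and contact force between chisel and driver below 0.1 N and contact force between chisel and chisel_blue below 0.1 N and contact force between chisel and chisel_wood below 0.1 N and contact force between chisel and glue below 0.1 N and contact force between chisel and tin below 0.1 N and contact force between chisel and mallet below 0.1 N and contact force between chisel and sander below 0.1 N and contact force between chisel and offcut below 0.1 N and horizontal distance between driver_grip and stand below 0.02 m and angle between driver_grip's own z axis and vertical below 0.2 rad and height (world z) of driver_tip below 0.03 m and contact force between driver and the fingers below 0.1 N and ((value of joint keeper0 above 0.7 rad or value of joint keeper0 below -0.7 rad) or (value of joint keeper1 above 0.7 rad or value of joint keeper1 below -0.7 rad) or (value of joint keeper2 above 0.7 rad or value of joint keeper2 below -0.7 rad))); the arm keeps its last pose, push and grip.
It fails at once if another chisel, the glue, tin, mallet, sanding block or offcut is pushed away, lifted or knocked over (moved over 30 mm for a chisel's handle, 40 mm for the rest) (distance of any of chisel_blue_grip, chisel_wood_grip from where it was at the start of the episode above 0.03 m or distance of any of glue, tin, mallet, sander, offcut from where it was at the start of the episode above 0.04 m).
It fails at once if glue or tin tipped over (angle between any of glue, tin's own z axis and vertical above 0.5 rad).
It fails at once if the keeper of another chisel is turned past 0.6 rad ((horizontal distance between chisel_blue_grip and screw0 below 0.065 m and (value of joint keeper0 above 0.6 rad or value of joint keeper0 below -0.6 rad)) or (horizontal distance between chisel_blue_grip and screw1 below 0.065 m and (value of joint keeper1 above 0.6 rad or value of joint keeper1 below -0.6 rad)) or (horizontal distance between chisel_blue_grip and screw2 below 0.065 m and (value of joint keeper2 above 0.6 rad or value of joint keeper2 below -0.6 rad)) or (horizontal distance between chisel_wood_grip and screw0 below 0.065 m and (value of joint keeper0 above 0.6 rad or value of joint keeper0 below -0.6 rad)) or (horizontal distance between chisel_wood_grip and screw1 below 0.065 m and (value of joint keeper1 above 0.6 rad or value of joint keeper1 below -0.6 rad)) or (horizontal distance between chisel_wood_grip and screw2 below 0.065 m and (value of joint keeper2 above 0.6 rad or value of joint keeper2 below -0.6 rad))).
It also fails if it takes over 72 s, if anything falls off the work surface, if the arm or the gripper's body presses on something with over 40 N, if the wrist force passes 120 N, or if a joint passes its speed limit or range.

ROBOT

A 6-joint arm with a two-finger parallel gripper is mounted at the origin on the work surface. World frame = base frame: x ahead of the robot, y to its left, z up, the work surface at z = 0. Lengths are in m, angles in rad, forces in N, time in s.
With the tool pointing down it reaches from about 0.35 to 0.875 m from the base axis. Payload 4.2 kg.
Tool frame: the origin (TCP) lies on the front face of the gripper's body, between the roots of the fingers; the fingertips stand 73 mm ahead of it and the grasp point (between the pads) lies 54 mm ahead of it; z points along the fingers, y is the direction in which the jaws open and shut (so a half turn about z gives the same grasp; the last joint's range is limited). The gripper opens to 85 mm and grips with 20 to 120 N. Pads are 22 mm wide; open, the fingers measure 114 mm over their backs; the gripper's body (76 mm by 85 mm) begins 54 mm behind the grasp point. The pads swing forward as they close: fully open they stand 13 mm farther back than shut.
Start: joints at [1.484, 0.385, 0.008, 0, -1.194, -0.259], TCP at [0.212, 0.588, 0.304] pointing down, gripper open.
Joint ranges: [-3.14, 3.14], [-1.21, 2.06], [-1.07, 1.41], [-3.16, 2.05], [-2.99, -0.16], [-3.1, 3.1]. Speed limits (rad/s): [2.79, 2.79, 3.14, 3.14, 3.14, 3.14].

INTERFACE

Orientations are given as a unit quaternion [x, y, z, w].
In Python, from cell import telemetry, camera, ctrl gives the robot as it stands.
- The arm moves only by the tool drive_tool, never from a script. Its arguments are lists of equal length, an entry for each row: "dp": the shift along the tool's x, y, z in cm, a list of three; "rotation": the turn, a rotation vector about the tool's x, y, z in degrees, a list of three; "hand": the opening, from 0 (shut) to 1 (fully open). In form: {"dp": [[x, y, z], ...], "rotation": [[wx, wy, wz], ...], "hand": [hand, ...]}. A call has 1 to 8 rows; each row is the pose to reach, as a shift and turn from the pose measured when the call began, along the tool's axes at that moment; what a row does not reach only later rows make up. A row lasts 1/10 s, in which the tool goes at most 50 mm and 8.59 degrees, less where a joint would pass 70% of its speed; a pose out of reach is approached as far as the arm can. A call with a gripper value outside its range is refused whole. The fingers move at their own pace and stop on an object; "grip_force" is the grip in N (left out, the last holds). Time passes only in rows, so rows that repeat a pose let the fingers close. It gives the time, the measured TCP pose, the force and the opening at its end, in the units of the state.
- telemetry.sense(): the state, without advancing time (a new reading comes with each control period).
- camera(name): name is "scene" or "top"; returns a dict with "img" (384x512x3 uint8, red, green, blue), "depth" (384x512 float32, m along the optical axis (not along the pixel's ray), 0 where there is no reading), "mtx" (3x3 intrinsics, pixels), "R" (3x3) and "t" (3): a world point X has camera coordinates R X + t. Camera axes: x right, y down, z forward; pixel columns grow to the right and rows downward; lengths in m; the calibration is good to about 2 mm. A picture is of the moment at which its call begins.
- ctrl.close_job(): hands the job in, once; it reports no verdict.
The state is a dict: "time_s": time; "joint_positions": joint angles; "dq": joint speeds; "joint_efforts": joint torques, N m; "tool_pos": TCP position; "eef_rot": TCP orientation; "wrist_force": force on the tool from outside, world axes, zero at the start; "torque": the same for the moment, N m; "grip_width": opening from 0.0 (shut) to 1.0 (fully open).
Only numpy, scipy, OpenCV 4.12 (cv2) and the standard library are available. Lean on these libraries where they do the work, as an engineer would, in place of code of your own. Each camera call takes 0.05 s, during which the arm holds its last target.

## Working session

There is one attempt and no reset: what is moved stays moved. The work goes in short steps, Python scripts to look and compute and a tool call to move; the robot and the scene stay as the last step left them, time stands still between calls to the robot, and variables do not carry over. Pictures are saved under pics/ and viewed, and the job is handed in when it is done.

Besides the shell and the picture viewer there is one more tool, called after "Request:" as name(argument=value, ...) on one line, values as JSON. drive_tool: Moves the arm, as the interface text tells. Its arguments: {"type":"object","properties":{"dp":{"type":"array","items":{"type":"array","items":{"type":"number"}}},"rotation":{"type":"array","items":{"type":"array","items":{"type":"number"}}},"hand":{"type":"array","items":{"type":"number"}},"grip_force":{"type":"number"}},"required":["dp","rotation","hand"]}

```bash
ls; mkdir -p pics
python3 - <<'E'
from cell import telemetry,camera,ctrl
import cv2
print(telemetry.sense())
for n in("scene","top"):
    c=camera(n);cv2.imwrite(f"pics/{n}0.png",c["img"][:,:,::-1]);print(n,c["mtx"],c["R"],c["t"])
E
```

```text
pics
{'time_s': 0.0, 'joint_positions': array([ 1.48360111e+00,  3.85538945e-01,  6.60442110e-03, -4.94693584e-04,
       -1.19401279e+00, -2.58591561e-01]), 'dq': array([ 0.00127574,  0.00051365,  0.0001156 ,  0.00263517,  0.00067687,
       -0.00055268]), 'joint_efforts': array([ 2.40539393e-04, -3.92290771e+01,  1.88395268e+01,  4.18603152e+00,
       -4.59156377e-03,  4.27269867e-06]), 'tool_pos': array([0.21167146, 0.58759827, 0.30282431]), 'eef_rot': array([ 9.85074833e-01, -1.72123108e-01, -1.36999366e-04,  1.09122445e-03]), 'wrist_force': array([-0.01981755, -0.39466271,  0.81137098]), 'torque': array([-0.00020625,  0.0164684 , -0.0145369 ]), 'grip_width': 0.9988956312766791}
scene [[456.09034702   0.         243.90910245]
 [  0.         456.09034702 194.21008672]
 [  0.           0.           1.        ]] [[-0.78634068  0.61777905  0.00416807]
 [ 0.42203567  0.54209115 -0.72665196]
 [-0.45116984 -0.56963693 -0.68699312]] [ 0.49319109 -0.14924736  1.56493985]
top [[447.72736595   0.         260.07138869]
 [  0.         447.72736595 186.82995289]
 [  0.           0.           1.        ]] [[ 0.01627774 -0.99982903  0.00877241]
 [-0.98818604 -0.01742415 -0.15226541]
 [ 0.15239222 -0.00619023 -0.98830071]] [-0.05009184  0.60660562  1.31974167]
```

View pics/scene0.png

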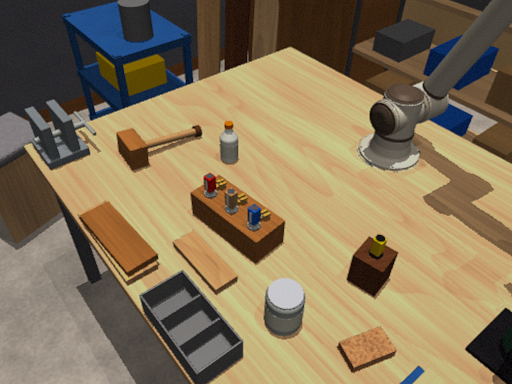

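View pics/top0.png

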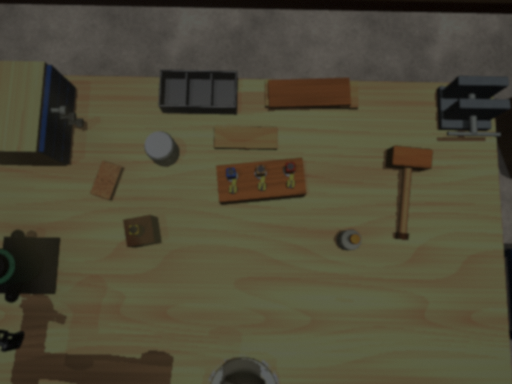

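The rack is in the middle, with red at its right end (top ≈290,168; scene ≈210,183). The driver block is on the left (top ≈141,231; scene ≈372,265). Next I'll zoom in on both.

```bash
cat > h.py <<'E'
import numpy as np,cv2
from cell import telemetry,camera,ctrl
from scipy.spatial.transform import Rotation as Ro
def ray(c,u,v,z):
    d=c["R"].T@(np.linalg.inv(c["mtx"])@[u,v,1.]); o=-c["R"].T@c["t"]
    return o+d*(z-o[2])/d[2]
def pt(c,u,v):
    zc=c["depth"][int(round(v)),int(round(u))]
    return c["R"].T@(zc*(np.linalg.inv(c["mtx"])@[u,v,1.])-c["t"])
def proj(c,X):
    p=c["mtx"]@(c["R"]@np.array(X)+c["t"]); return p[:2]/p[2]
def tri(c1,p1,c2,p2):
    P=[c["mtx"]@np.c_[c["R"],c["t"]] for c in(c1,c2)]
    X=cv2.triangulatePoints(P[0],P[1],np.array(p1,float),np.array(p2,float)).ravel();return X[:3]/X[3]
def crop(c,x0,y0,w,h,s,fn,gain=1.):
    im=c["img"][y0:y0+h,x0:x0+w,::-1]; im=np.clip(im*gain,0,255).astype(np.uint8)
    cv2.imwrite(fn,cv2.resize(im,None,fx=s,fy=s,interpolation=cv2.INTER_CUBIC))
E
python3 - <<'E'
from h import *
t=camera("top");s=camera("scene")
crop(t,205,145,110,65,7,"pics/t_rack.png",2.2)
crop(t,110,200,66,60,8,"pics/t_stand.png",2.2)
crop(s,180,165,110,95,6,"pics/s_rack.png")
crop(s,340,225,66,75,8,"pics/s_stand.png")
np.savez("/tmp/c0.npz",**{f"{n}_{k}":c[k] for n,c in(("t",t),("s",s)) for k in c})
E
```

```text
(no output)
```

View pics/t_rack.png

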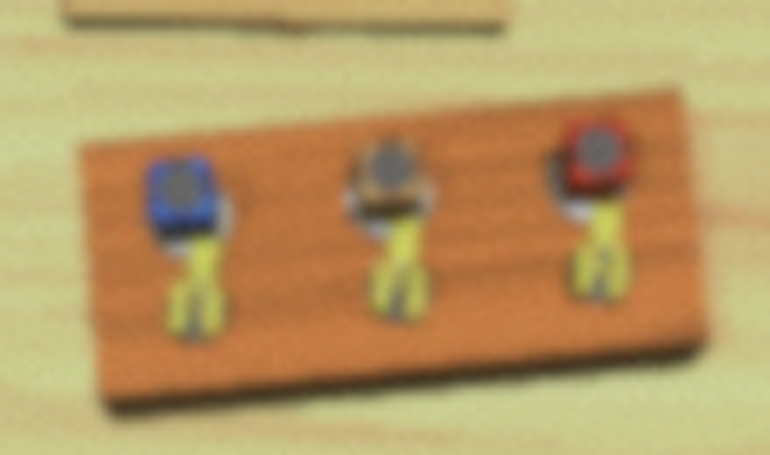

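View pics/t_stand.png

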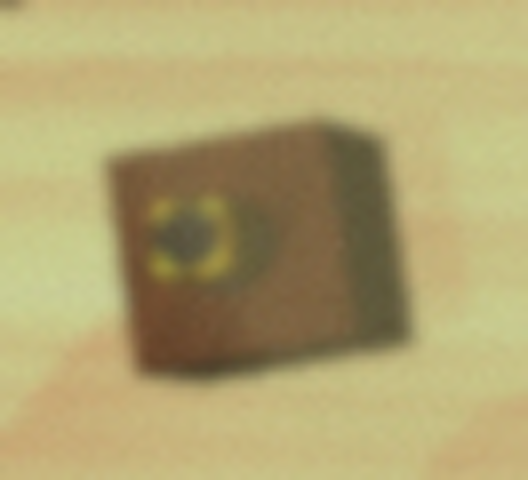

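View pics/s_rack.png

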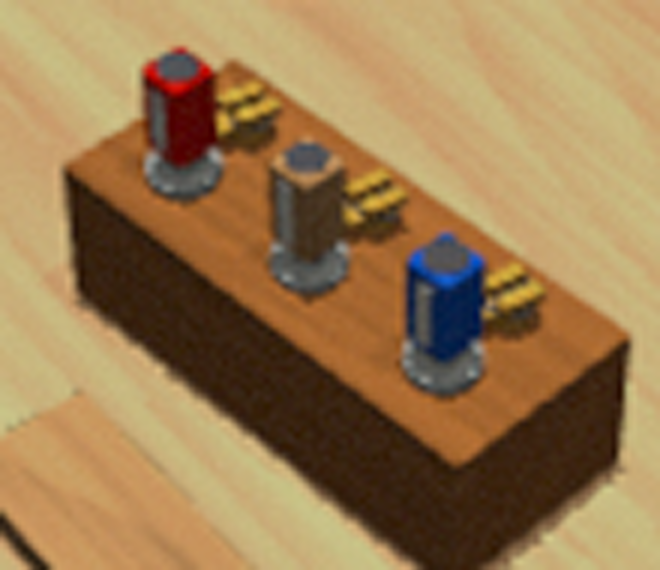

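View pics/s_stand.png

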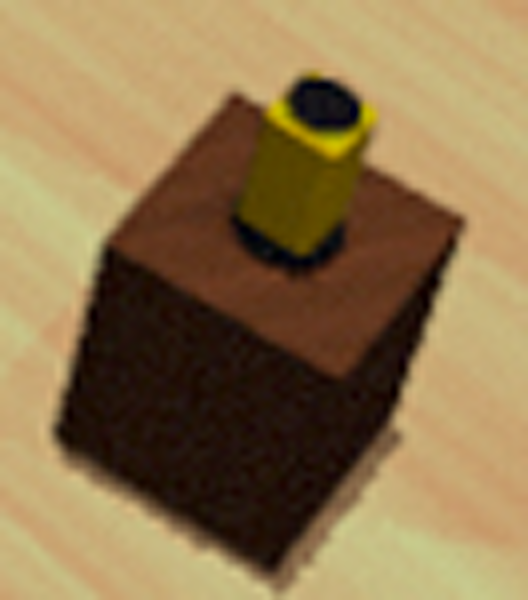

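```bash
cat >> h.py <<'E'
def cu(px,py,x0,y0,s): return (x0+(px+.5)/s-.5, y0+(py+.5)/s-.5)
E
python3 - <<'E'
from h import *
t=camera("top");s=camera("scene")
np.set_printoptions(precision=4,suppress=True)
print("stand top corners")
for p in[(110,158),(322,120),(350,345),(138,372)]: print(ray(t,*cu(*p,110,200,8),.1))
for p in[(235,93),(465,222),(343,380),(107,243)]: print(' s',ray(s,*cu(*p,340,225,8),.1))
print("driver top",ray(t,*cu(187,237,110,200,8),.156)); print(ray(s,*cu(322,105,340,225,8),.156), tri(t,cu(187,237,110,200,8),s,cu(322,105,340,225,8)))
for p in[(152,200),(225,200),(232,270),(160,278)]: print('  hand',ray(t,*cu(*p,110,200,8),.156))
print("rack top corners")
for p in[(80,148),(680,92),(706,345),(103,403)]: print(ray(t,*cu(*p,205,145,7),.085))
for p in[(65,168),(232,62),(630,338),(457,467)]: print(' s',ray(s,*cu(*p,180,165,6),.085))
print("chisel tops t")
for p,q in[((182,187),(446,255)),((390,165),(307,155)),((598,148),(179,66))]:
  a,b=cu(*p,205,145,7),cu(*q,180,165,6)
  print(ray(t,*a,.154),ray(s,*b,.154),tri(t,a,s,b))
# joint keepers by colour
hsv=cv2.cvtColor(t["img"],cv2.COLOR_RGB2HSV)
print(hsv[int(145+270/7),int(205+585/7)],hsv[int(145+370/7),int(205+585/7)])
E
```

```text
stand top corners
[0.4972 0.3543 0.1   ]
[0.5122 0.2786 0.1   ]
[0.4316 0.2643 0.1   ]
[0.4207 0.3395 0.1   ]
 s [0.4357 0.2652 0.1   ]
 s [0.4207 0.3429 0.1   ]
 s [0.497  0.3586 0.1   ]
 s [0.513  0.2813 0.1   ]
driver top [0.4662 0.3095 0.156 ]
[0.4658 0.3101 0.156 ] [0.466  0.3098 0.1559]
  hand [0.4787 0.3223 0.156 ]
  hand [0.4791 0.2972 0.156 ]
  hand [0.4551 0.2934 0.156 ]
  hand [0.4519 0.3179 0.156 ]
rack top corners
[0.6629 0.093  0.085 ]
[ 0.692  -0.1629  0.085 ]
[ 0.5828 -0.1742  0.085 ]
[0.5537 0.0799 0.085 ]
 s [ 0.6939 -0.1594  0.085 ]
 s [ 0.5877 -0.1728  0.085 ]
 s [0.5578 0.0853 0.085 ]
 s [0.6651 0.096  0.085 ]
chisel tops t
[0.6337 0.0449 0.154 ] [0.6338 0.048  0.154 ] [0.6333 0.0458 0.1522]
[ 0.6443 -0.0389  0.154 ] [ 0.6427 -0.0369  0.154 ] [ 0.6434 -0.038   0.1539]
[ 0.6528 -0.1229  0.154 ] [ 0.6528 -0.1193  0.154 ] [ 0.6523 -0.1222  0.1521]
[ 29 135  81] [ 21 113  36]
```

Run:
```python
from h import *
t=camera("top");s=camera("scene")
crop(t,123,219,20,20,30,"pics/t_d.png",2.2)
crop(s,366,230,26,32,18,"pics/s_d.png",1.3)
crop(t,283,160,14,30,20,"pics/t_k.png",2.2)
crop(s,210,174,22,22,27,"pics/s_k.png",1.3)
a=[cv2.imread(f"pics/{n}.png") for n in("t_d","s_d","t_k","s_k")]
a=[cv2.resize(x,(400,int(400*x.shape[0]/x.shape[1]))) for x in a]
print([x.shape for x in a])
```

```text
[(400, 400, 3), (492, 400, 3), (857, 400, 3), (400, 400, 3)]
```

View pics/t_d.png

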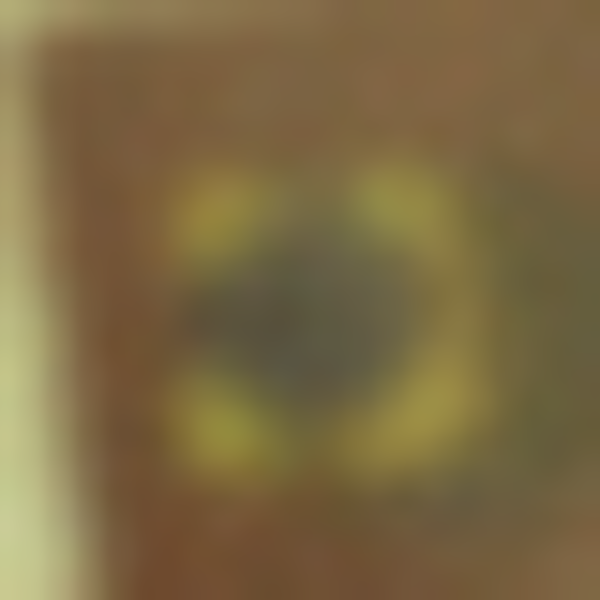

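View pics/s_d.png

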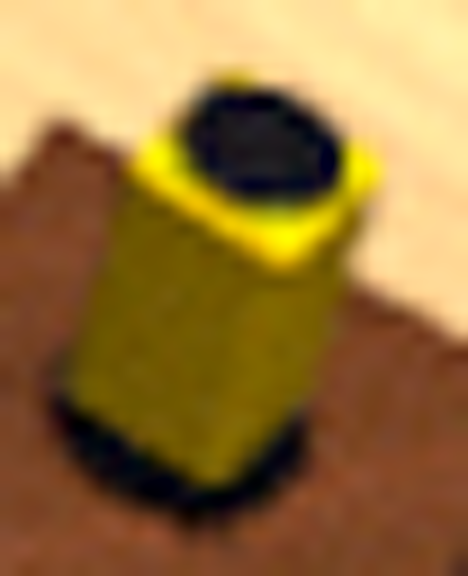

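View pics/t_k.png

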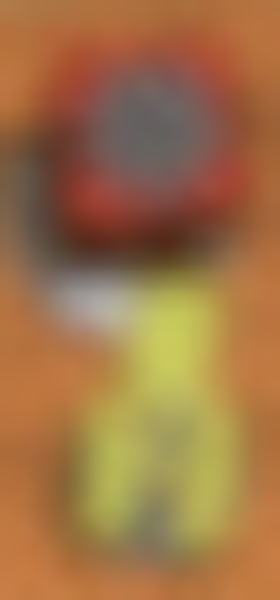

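View pics/s_k.png

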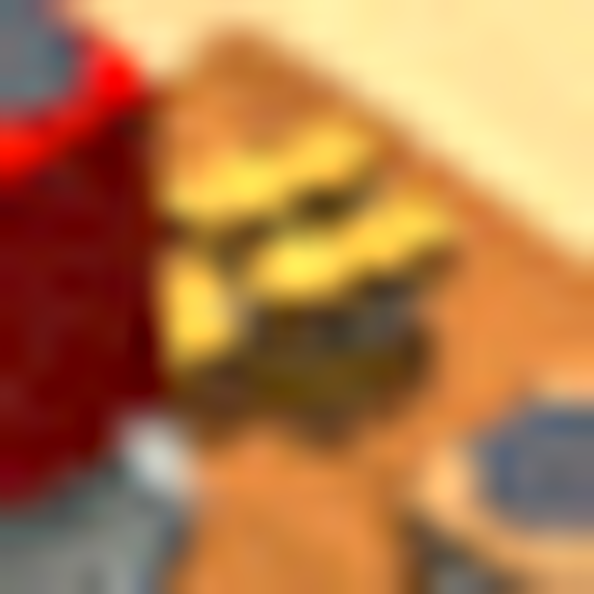

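Run:
```python
from h import *
np.set_printoptions(precision=4,suppress=True)
t=camera("top");s=camera("scene")
P=[ray(s,*cu(*p,366,230,18),.156) for p in[(135,170),(290,268),(382,168),(235,75)]]
P=np.array(P);print(P,P.mean(0))
for i in range(4):
  d=P[(i+1)%4]-P[i];print(np.hypot(*d[:2]),np.degrees(np.arctan2(d[1],d[0]))%90)
d=lambda a,b:print(a,b,np.degrees(np.arctan2((a-b)[1],(a-b)[0])))
print("top tongue/slot");
d(ray(t,*cu(178,300,283,160,20),.095),ray(t,*cu(152,530,283,160,20),.106))
print("cheeks scene")
f=lambda x,y:ray(s,*cu(x,y,210,174,27),.106)
d(f(172,205),f(370,140)); d(f(255,285),f(445,215))
m=(f(172,205)+f(370,140)+f(255,285)+f(445,215))/4;print(m)
print("top cheeks"); g=lambda x,y:ray(t,*cu(x,y,283,160,20),.106)
d(g(112,410),g(98,545)); d(g(230,410),g(212,545)); print((g(112,410)+g(98,545)+g(230,410)+g(212,545))/4)
yaw=.113;c=np.array([.624,-.0395]);R=np.array([[np.cos(yaw),-np.sin(yaw)],[np.sin(yaw),np.cos(yaw)]])
for y in(-.085,):print(c+R@[.018,y],c+R@[-.024,y])
X=c+R@[-.024,-.085]; print(proj(t,[*X,.106]),proj(s,[*X,.106]), cu(157,470,283,160,20))
```

```text
[[0.4815 0.3029 0.156 ]
 [0.4787 0.3262 0.156 ]
 [0.4559 0.3225 0.156 ]
 [0.4583 0.3001 0.156 ]] [0.4686 0.3129 0.156 ]
0.02341001314875978 6.811646206253826
0.023172811427015782 9.12092142740778
0.02246981077187245 6.146456754646152
0.02341485675226836 6.792065547341958
top tongue/slot
[ 0.6384 -0.1316  0.095 ] [ 0.6021 -0.1271  0.106 ] -7.0112168565733946
cheeks scene
[ 0.6222 -0.1352  0.106 ] [ 0.5998 -0.1308  0.106 ] -11.189010277464522
[ 0.6226 -0.1198  0.106 ] [ 0.6006 -0.1164  0.106 ] -8.634430640595227
[ 0.6113 -0.1256  0.106 ]
top cheeks
[ 0.6198 -0.1212  0.106 ] [ 0.5998 -0.1193  0.106 ] -5.448911218327863
[ 0.6201 -0.1385  0.106 ] [ 0.6001 -0.1359  0.106 ] -7.210401690730944
[ 0.61   -0.1287  0.106 ]
[ 0.6515 -0.1219] [ 0.6097 -0.1267]
[289.9746 183.4561] [221.2389 180.906 ] (290.375, 183.025)
```

```bash
cat >> h.py <<'E'
np.set_printoptions(precision=4,suppress=True)
def rel(pos,psi=None,tilt=0.,n=1):
    """dp (cm), rotvec(deg) from present to pos; tool x at yaw psi deg; tool down, tilt = extra rotation about world axis handled by caller"""
    st=telemetry.sense(); R0=Ro.from_quat(st["eef_rot"])
    dp=R0.inv().apply(np.array(pos)-st["tool_pos"])*100
    if psi is None: psi=yawx()
    Rt=Ro.from_euler("z",psi,degrees=True)*Ro.from_euler("x",180,degrees=True)
    rv=(R0.inv()*Rt).as_rotvec(degrees=True)
    print("t",st["time_s"],"dp",dp.round(2),"rot",rv.round(2),"dist",np.linalg.norm(dp))
def yawx():
    x=Ro.from_quat(telemetry.sense()["eef_rot"]).as_matrix()[:,0];return np.degrees(np.arctan2(x[1],x[0]))
E
python3 - <<'E'
from h import *
rel([.4663,.3105,.27],8.)
E
```

```text
t 0.5 dp [33.35 17.48  3.39] rot [  0.01   0.   -27.81] dist 37.8030415097493
```

Request:
drive_tool(dp=[[4, 2.1, 0.4], [8.3, 4.4, 0.8], [12.5, 6.5, 1.3], [16.7, 8.7, 1.7], [20.9, 10.9, 2.1], [25, 13.1, 2.5], [29.2, 15.3, 3], [33.3, 17.5, 3.4]], rotation=[[0, 0, -4], [0, 0, -7], [0, 0, -10.5], [0, 0, -14], [0, 0, -17.5], [0, 0, -21], [0, 0, -24.5], [0, 0, -27.8]], hand=[1, 1, 1, 1, 1, 1, 0.8, 0.8])

```text
time_s: 1.3
tool_pos: [0.4668, 0.3089, 0.27]
eef_rot: [0.997, 0.071, 0.0, -0.0]
wrist_force: [0.9, -0.1, -0.3]
grip_width: 0.801
```

Run:
```python
from h import *
print(telemetry.sense()["tool_pos"],yawx())
rel([.4663,.3105,.185],8.)
t=camera("top");s=camera("scene")
crop(t,100,190,90,80,8,"pics/t1.png",2.2)
crop(s,330,190,90,100,6,"pics/s1.png",1.2)
```

```text
[0.4668 0.3089 0.27  ] 8.140417424033648
t 1.3 dp [-0.03 -0.16  8.5 ] rot [-0.02 -0.02  0.14] dist 8.500511935090598
```

View pics/s1.png

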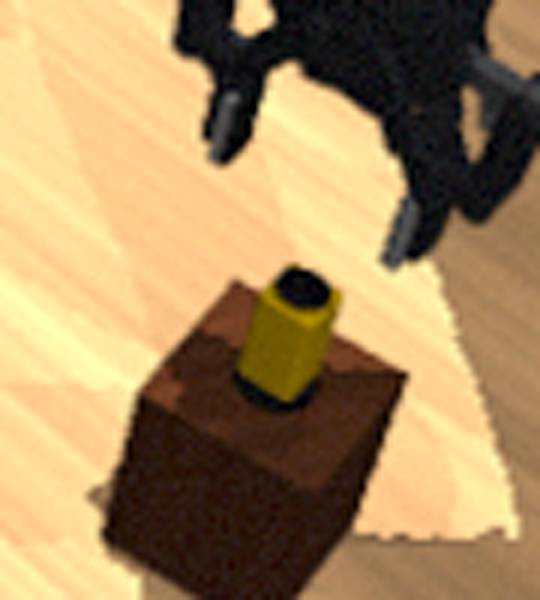

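The fingers (≈225,130 and ≈405,235 in the crop) straddle the yellow handle (≈290,335). I'll go down and grip with moderate force.

Request:
drive_tool(dp=[[0, -0.1, 3], [0, -0.15, 5.5], [0, -0.15, 7.5], [0, -0.15, 8.5], [0, -0.15, 8.5]], rotation=[[0, 0, 0], [0, 0, 0], [0, 0, 0], [0, 0, 0], [0, 0, 0]], hand=[0.8, 0.8, 0.8, 0.8, 0.8])

```text
time_s: 1.9
tool_pos: [0.4673, 0.3078, 0.183]
eef_rot: [0.998, 0.067, -0.002, 0.002]
wrist_force: [0.2, -0.4, -0.3]
grip_width: 0.799
```

Request:
drive_tool(dp=[[0, 0, 0], [0, 0, 0], [0, 0, 0], [0, 0, 0], [0, 0, 0], [0, 0, 0], [0, 0, 0], [0, 0, 0]], rotation=[[0, 0, 0], [0, 0, 0], [0, 0, 0], [0, 0, 0], [0, 0, 0], [0, 0, 0], [0, 0, 0], [0, 0, 0]], hand=[0.5, 0.3, 0.2, 0.2, 0.2, 0.2, 0.2, 0.2], grip_force=60)

```text
time_s: 2.7
tool_pos: [0.4677, 0.3084, 0.1843]
eef_rot: [0.998, 0.067, -0.001, 0.001]
wrist_force: [-1.7, 1.1, 5.8]
grip_width: 0.296
```

Run:
```python
from h import *
st=telemetry.sense();print(st["tool_pos"],st["wrist_force"],st["grip_width"],yawx())
```

```text
[0.4677 0.3084 0.1843] [-1.6846  1.091   5.8329] 0.295939857824286 7.707967630515617
```

Request:
drive_tool(dp=[[0, 0, -2], [0, 0, -4], [0, 0, -6], [0, 0, -8], [0, 0, -10], [0, 0, -12], [0, 0, -14], [0, 0, -15]], rotation=[[0, 0, 0], [0, 0, 0], [0, 0, 0], [0, 0, 0], [0, 0, 0], [0, 0, 0], [0, 0, 0], [0, 0, 0]], hand=[0.2, 0.2, 0.2, 0.2, 0.2, 0.2, 0.2, 0.2])

```text
time_s: 3.5
tool_pos: [0.4679, 0.3086, 0.3352]
eef_rot: [0.998, 0.067, -0.0, 0.001]
wrist_force: [-1.2, -0.4, -0.9]
grip_width: 0.298
```

Run:
```python
from h import *
st=telemetry.sense();print(st["tool_pos"],st["wrist_force"],st["grip_width"],yawx())
s=camera("scene");t=camera("top")
crop(s,310,150,110,110,6,"pics/s2.png",1.2)
crop(t,100,190,90,80,8,"pics/t2.png",2.2)
```

```text
[0.4679 0.3086 0.3352] [-1.1711 -0.4356 -0.9384] 0.29843310472121237 7.694183507375232
```

View pics/s2.png

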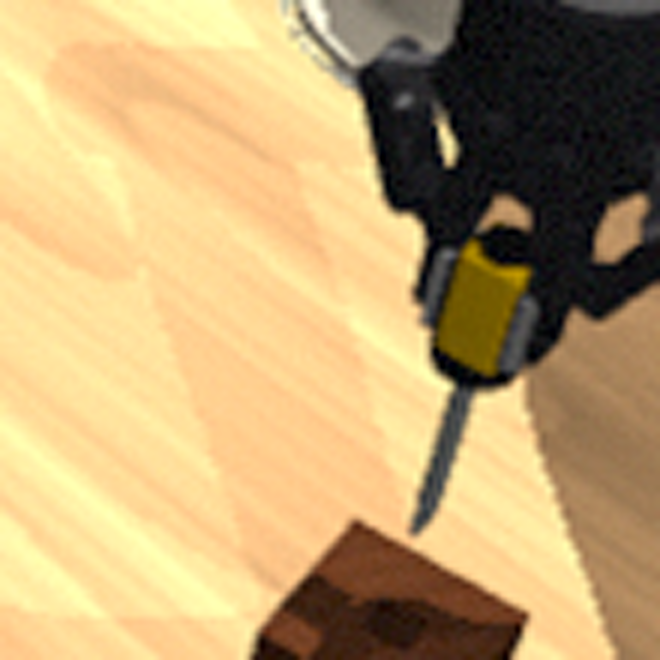

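Run:
```python
from h import *
s=camera("scene");
crop(s,370,210,26,36,16,"pics/s2b.png",1.2)
```

```text
(no output)
```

View pics/s2b.png

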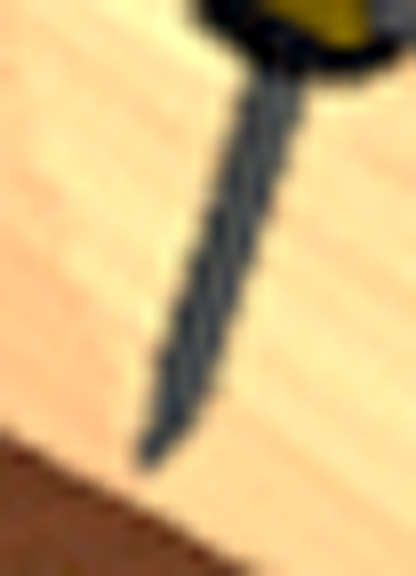

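View pics/t2.png

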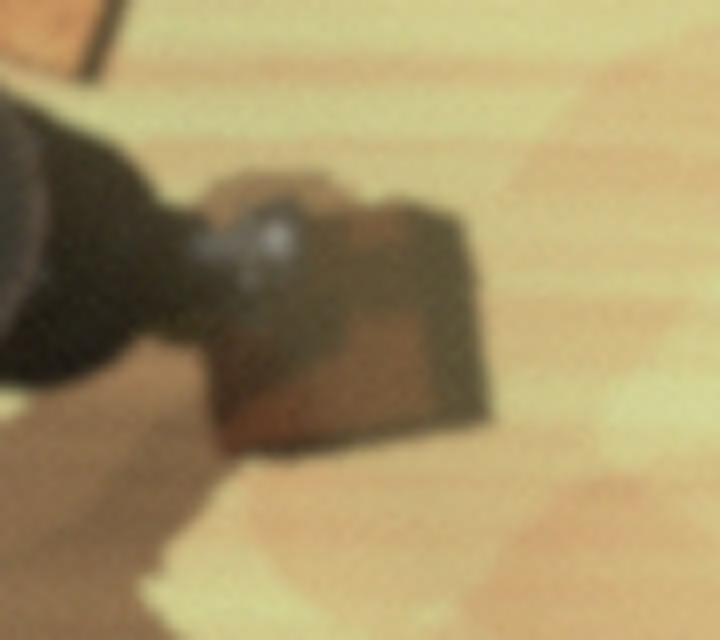

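Run:
```python
from h import *
rel([.6102,-.1268,.345],-7.5)
```

```text
t 3.65 dp [ 8.31 45.05 -1.08] rot [ 0.11  0.11 15.19] dist 45.82664610371623
```

Request:
drive_tool(dp=[[0.8, 4.5, -1], [1.6, 9, -2], [2.5, 13.5, -2], [3.3, 18, -2], [4.2, 22.5, -2], [5, 27, -2], [5.8, 31.5, -2], [6.6, 36, -1.5]], rotation=[[0, 0, 2], [0, 0, 4], [0, 0, 6], [0, 0, 8], [0, 0, 10], [0, 0, 12], [0, 0, 14], [0, 0, 15.2]], hand=[0.2, 0.2, 0.2, 0.2, 0.2, 0.2, 0.2, 0.2])

```text
time_s: 4.45
tool_pos: [0.5812, -0.0412, 0.3478]
eef_rot: [0.998, -0.066, -0.002, 0.001]
wrist_force: [0.1, 0.4, -2.0]
grip_width: 0.297
```

Run:
```python
from h import *
rel([.6102,-.1268,.307],-7.5)
```

```text
t 4.45 dp [4.02 8.09 4.09] rot [ 0.13  0.19 -0.08] dist 9.919162346904915
```

Request:
drive_tool(dp=[[2, 3, 0], [3, 6, 0], [4, 8.1, 0], [4, 8.1, 2], [4, 8.1, 4], [4, 8.1, 4]], rotation=[[0, 0, 0], [0, 0, 0], [0, 0, 0], [0, 0, 0], [0.1, 0.2, 0], [0.1, 0.2, 0]], hand=[0.2, 0.2, 0.2, 0.2, 0.2, 0.2])

```text
time_s: 5.05
tool_pos: [0.6079, -0.1269, 0.3023]
eef_rot: [0.998, -0.067, -0.005, -0.0]
wrist_force: [0.6, 0.4, -2.4]
grip_width: 0.293
```

Run:
```python
from h import *
st=telemetry.sense();print(st["tool_pos"],st["wrist_force"],st["eef_rot"],yawx())
s=camera("scene");t=camera("top")
crop(s,190,140,60,70,9,"pics/s3.png",1.2)
crop(t,270,150,60,60,10,"pics/t3.png",2.2)
```

```text
[ 0.6079 -0.1269  0.3023] [ 0.6431  0.3988 -2.3531] [ 0.9978 -0.0668 -0.0054 -0.    ] -7.663262102154858
```

View pics/s3.png

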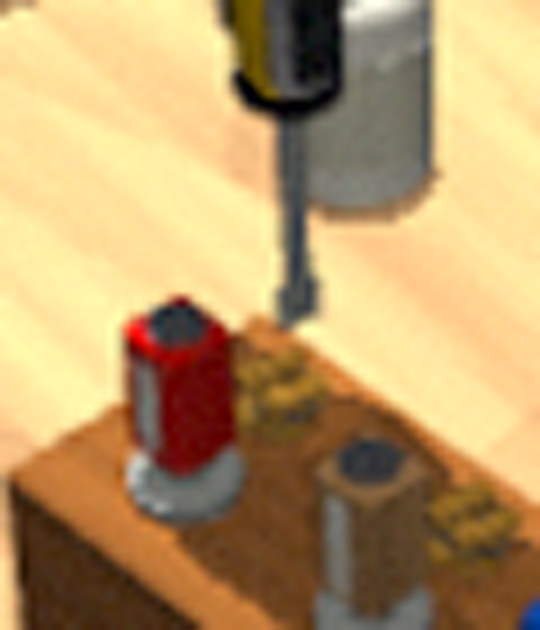

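View pics/t3.png

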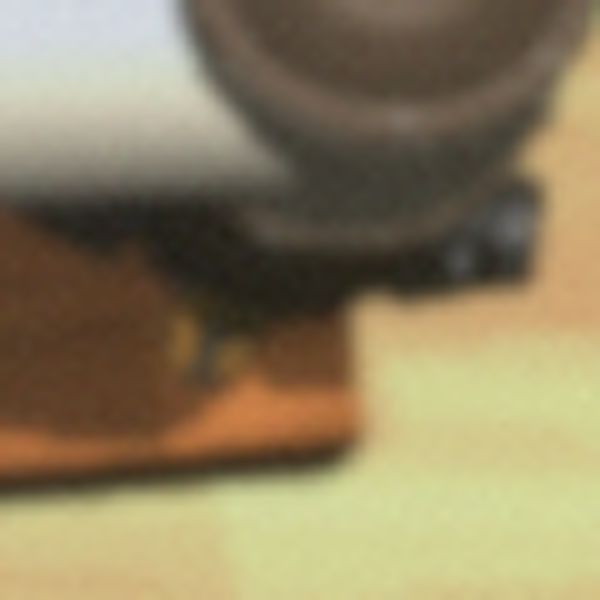

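Run:
```python
from h import *
rel([.6102,-.1268,.297],-7.5)
```

```text
t 5.15 dp [ 0.04 -0.02  0.97] rot [ 0.08  0.15 -0.07] dist 0.9706050655869783
```

Request:
drive_tool(dp=[[0, 0, 0.5], [0, 0, 1], [0, 0, 1], [0, 0, 1]], rotation=[[0.1, 0.1, 0], [0.1, 0.1, 0], [0.1, 0.1, 0], [0.1, 0.1, 0]], hand=[0.2, 0.2, 0.2, 0.2])

```text
time_s: 5.55
tool_pos: [0.6098, -0.1268, 0.2969]
eef_rot: [0.998, -0.066, -0.0, -0.0]
wrist_force: [-0.1, 0.5, -1.8]
grip_width: 0.296
```

Run:
```python
from h import *
s=camera("scene");t=camera("top")
rel([.6102,-.1268,.297],-7.5)
crop(s,210,162,24,28,22,"pics/s4.png",1.8)
st=telemetry.sense();print(st["tool_pos"])
```

```text
t 5.65 dp [ 0.03 -0.01  0.02] rot [-0.02  0.   -0.06] dist 0.034831496002694196
[ 0.6099 -0.1268  0.2972]
```

View pics/s4.png

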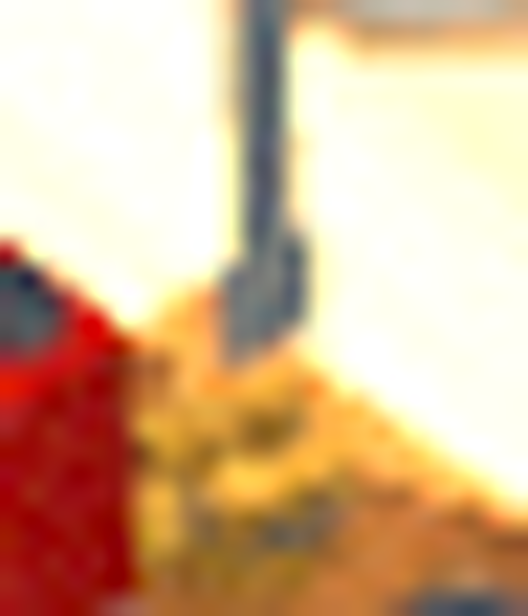

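Run:
```python
from h import *
s=camera("scene")
for p in[(226,360),(305,328),(266,343)]: print(ray(s,*cu(*p,210,162,22),.12))
# where would tip of nominal project in crop
u=proj(s,[.6099,-.1268,.12]); print("tip nominal crop",(u-[210,162]+.5)*22-.5)
for z in (.106,.098):
  u=proj(s,[.6102,-.1268,z]); print("screw crop",(u-[210,162]+.5)*22-.5, "s3k",(u-[210,174]+.5)*27-.5)
```

```text
[ 0.6144 -0.1265  0.12  ]
[ 0.6028 -0.1253  0.12  ]
[ 0.6084 -0.126   0.12  ]
tip nominal crop [252.8075 344.4188]
screw crop [254.2223 427.3489] s3k [312.1137 200.5872]
screw crop [256.0963 473.6458] s3k [314.4136 257.4062]
```

Request:
drive_tool(dp=[[0.2, -0.05, 0.3], [0.2, -0.05, 0.7], [0.2, -0.05, 1.1], [0.2, -0.05, 1.4], [0.2, -0.05, 1.6], [0.2, -0.05, 1.6]], rotation=[[0, 0, 0], [0, 0, 0], [0, 0, 0], [0, 0, 0], [0, 0, 0], [0, 0, 0]], hand=[0.2, 0.2, 0.2, 0.2, 0.2, 0.2])

```text
time_s: 6.3
tool_pos: [0.6118, -0.1268, 0.2807]
eef_rot: [0.998, -0.066, -0.0, -0.0]
wrist_force: [0.1, -0.9, -2.3]
grip_width: 0.296
```

Run:
```python
from h import *
s=camera("scene");st=telemetry.sense();print(st["tool_pos"],st["wrist_force"],st["torque"],yawx())
crop(s,210,162,24,28,22,"pics/s5.png",1.8)
```

```text
[ 0.6118 -0.1268  0.2809] [ 0.0743 -1.12   -2.5585] [-0.3253 -0.0017  0.0239] -7.564080042600683
```

View pics/s5.png

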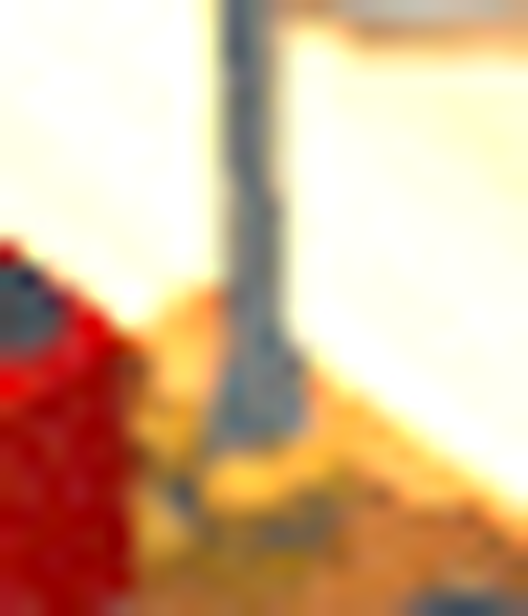

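Request:
drive_tool(dp=[[0, 0.05, 0.1], [0, 0.05, 0.25], [0, 0.05, 0.4], [0, 0.05, 0.5], [0, 0.05, 0.5]], rotation=[[0, 0, 0], [0, 0, 0], [0, 0, 0], [0, 0, 0], [0, 0, 0]], hand=[0.2, 0.2, 0.2, 0.2, 0.2])

```text
time_s: 6.85
tool_pos: [0.6116, -0.1272, 0.2756]
eef_rot: [0.998, -0.066, -0.001, -0.0]
wrist_force: [-0.0, -0.5, -2.8]
grip_width: 0.3
```

Run:
```python
from h import *
s=camera("scene");st=telemetry.sense();print(st["tool_pos"],st["wrist_force"],st["torque"],yawx())
crop(s,210,162,24,28,22,"pics/s6.png",1.8)
```

```text
[ 0.6117 -0.1272  0.2758] [-0.0478  0.1804 -1.7605] [-0.0315 -0.0366  0.0418] -7.563808315406065
```

View pics/s6.png

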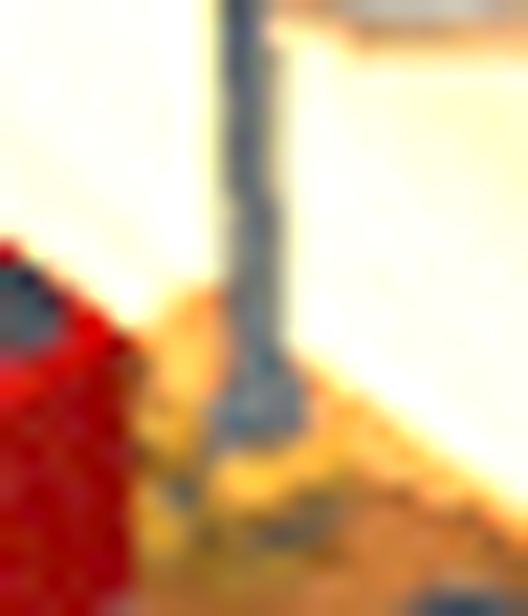

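Request:
drive_tool(dp=[[0, 0.01, 0], [0, 0.03, 0], [0, 0.04, 0], [-0.01, 0.06, 0], [-0.02, 0.07, 0], [-0.02, 0.08, 0], [-0.03, 0.1, 0], [-0.04, 0.11, 0]], rotation=[[0, 0, 5], [0, 0, 10], [0, 0, 15], [0, 0, 20], [0, 0, 25], [0, 0, 30], [0, 0, 35], [0, 0, 40]], hand=[0.2, 0.2, 0.2, 0.2, 0.2, 0.2, 0.2, 0.2])

```text
time_s: 7.7
tool_pos: [0.6109, -0.1286, 0.2759]
eef_rot: [0.914, -0.405, -0.001, 0.001]
wrist_force: [-0.8, -0.9, -1.5]
grip_width: 0.296
```

Run:
```python
from h import *
s=camera("scene");st=telemetry.sense();print(st["tool_pos"],st["wrist_force"],st["torque"],yawx())
rel([.6104,-.1285,.2755],-87.5)
crop(s,210,162,24,28,22,"pics/s7.png",1.8)
```

```text
[ 0.6109 -0.1286  0.2759] [-0.3521 -0.5774 -1.483 ] [-0.4182  0.1972  0.0885] -47.8881866638954
t 7.75 dp [-0.04  0.03  0.04] rot [ 0.1   0.01 39.61] dist 0.06357646549139388
```

View pics/s7.png

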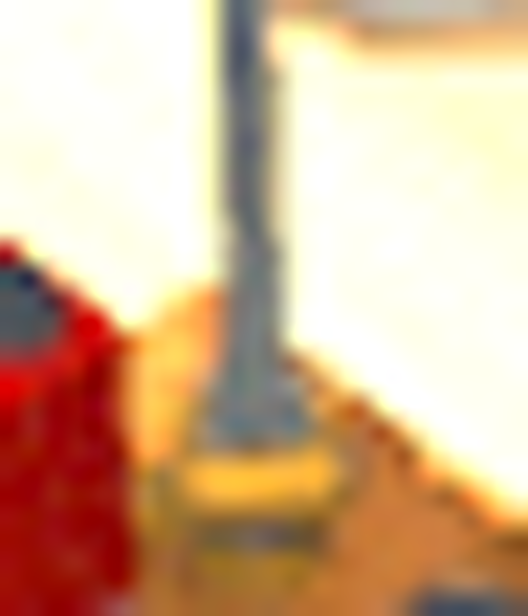

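The keeper is turning: the cheek at ≈260,480 is now level in the picture. The blade is still in the slot, so I'll keep turning.

Request:
drive_tool(dp=[[0, 0, 0], [-0.01, 0.01, 0], [-0.01, 0.01, 0], [-0.02, 0.02, 0], [-0.02, 0.02, 0], [-0.03, 0.03, 0], [-0.03, 0.03, 0], [-0.04, 0.03, 0]], rotation=[[0, 0, 5], [0, 0, 10], [0, 0, 15], [0, 0, 20], [0, 0, 25], [0, 0, 30], [0, 0, 36], [0, 0, 42]], hand=[0.2, 0.2, 0.2, 0.2, 0.2, 0.2, 0.2, 0.2])

```text
time_s: 8.55
tool_pos: [0.6103, -0.1286, 0.2759]
eef_rot: [-0.707, 0.707, 0.0, -0.001]
wrist_force: [-0.4, -0.6, -1.8]
grip_width: 0.297
```

Request:
drive_tool(dp=[[0, 0, 0], [0, 0, 0], [0, 0, 0]], rotation=[[0, 0, 0], [0, 0, 0], [0, 0, 0]], hand=[0.2, 0.2, 0.2])

```text
time_s: 8.85
tool_pos: [0.6103, -0.1286, 0.2759]
eef_rot: [0.708, -0.707, -0.0, 0.001]
wrist_force: [-0.4, 0.0, -1.9]
grip_width: 0.295
```

Run:
```python
from h import *
s=camera("scene");st=telemetry.sense();print(st["tool_pos"],st["wrist_force"],st["torque"],yawx())
crop(s,205,162,30,28,20,"pics/s8.png",1.8)
```

```text
[ 0.6103 -0.1286  0.2759] [ 0.2703 -0.3476 -2.3795] [-0.168   0.0423  0.0437] -89.94539950871746
```

View pics/s8.png

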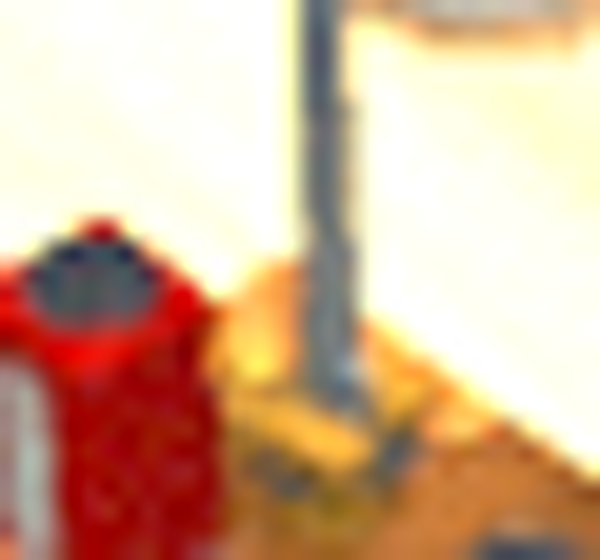

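Request:
drive_tool(dp=[[0, 0, -1], [0, 0, -2.5], [0, 0, -4.5], [0, 0, -6.5], [0, 0, -8], [0, 0, -8]], rotation=[[0, 0, 0], [0, 0, 0], [0, 0, 0], [0, 0, 0], [0, 0, 0], [0, 0, 0]], hand=[0.2, 0.2, 0.2, 0.2, 0.2, 0.2])

```text
time_s: 9.5
tool_pos: [0.6113, -0.1287, 0.3597]
eef_rot: [0.708, -0.706, 0.002, -0.001]
wrist_force: [0.5, -0.6, -1.8]
grip_width: 0.299
```

Run:
```python
from h import *
s=camera("scene");st=telemetry.sense();print(st["tool_pos"],st["wrist_force"],yawx())
crop(s,205,162,30,28,20,"pics/s9.png",1.8)
rel([.4672,.3090,.355],7.7)
```

```text
[ 0.6107 -0.1285  0.3576] [-0.4972 -0.1346 -1.5906] -89.91956721163871
t 9.55 dp [-43.77  14.29   0.22] rot [ -0.03  -0.09 -97.62] dist 46.04455904384908
```

View pics/s9.png

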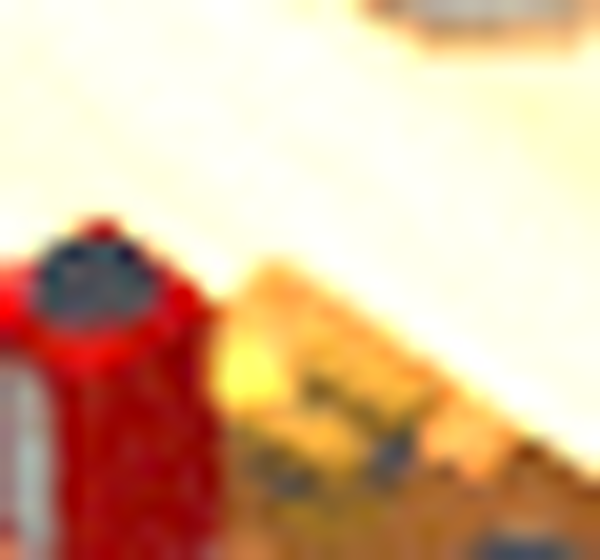

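Request:
drive_tool(dp=[[-3, 1, 0], [-7, 2.3, 0], [-11, 3.6, 0], [-15, 4.9, 0], [-19, 6.2, 0], [-23, 7.5, 0], [-27, 8.8, 0], [-31, 10, 0]], rotation=[[0, 0, -7], [0, 0, -15], [0, 0, -23], [0, 0, -31], [0, 0, -39], [0, 0, -47], [0, 0, -55], [0, 0, -63]], hand=[0.2, 0.2, 0.2, 0.2, 0.2, 0.2, 0.2, 0.2])

```text
time_s: 10.35
tool_pos: [0.5089, 0.1827, 0.3564]
eef_rot: [0.973, -0.23, -0.0, 0.001]
wrist_force: [0.5, 0.8, -1.8]
grip_width: 0.294
```

Run:
```python
from h import *
rel([.4677,.3085,.335],7.7)
```

```text
t 10.35 dp [-9.32 -9.41  2.12] rot [  0.08   0.01 -34.27] dist 13.411955383883258
```

Request:
drive_tool(dp=[[-2, -2, 0.3], [-4, -4, 0.8], [-6, -6, 1.3], [-8, -8, 1.7], [-9.3, -9.4, 2.1], [-9.3, -9.4, 2.1], [-9.3, -9.4, 2.1]], rotation=[[0, 0, -7], [0, 0, -14], [0, 0, -21], [0, 0, -28], [0, 0, -34.3], [0, 0, -34.3], [0, 0, -34.3]], hand=[0.2, 0.2, 0.2, 0.2, 0.2, 0.2, 0.2])

```text
time_s: 11.05
tool_pos: [0.4674, 0.3082, 0.3343]
eef_rot: [0.998, 0.067, -0.001, 0.001]
wrist_force: [0.1, -0.1, -1.9]
grip_width: 0.3
```

Run:
```python
from h import *
s=camera("scene")
rel([.4677,.3085,.1855],7.7)
crop(s,340,210,66,66,9,"pics/s10.png",1.2)
```

```text
t 11.1 dp [ 0.04 -0.1  14.92] rot [ 0.13  0.1  -0.03] dist 14.920320925469417
```

View pics/s10.png

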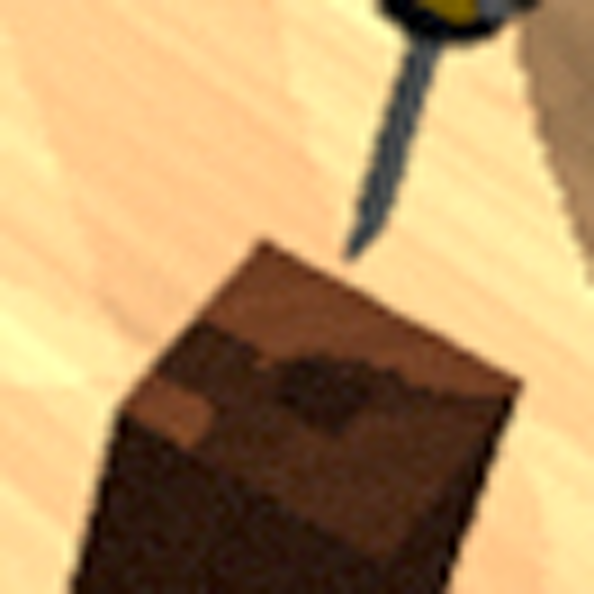

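Run:
```python
from h import *
s=camera("scene")
print(ray(s,*cu(325,393,340,210,9),.1), ray(s,*cu(366,236,340,210,9),.158))
```

```text
[0.4653 0.3117 0.1   ] [0.4621 0.3077 0.158 ]
```

Request:
drive_tool(dp=[[0.1, -0.2, 1.5], [0.1, -0.2, 3.5], [0.1, -0.2, 5], [0.1, -0.2, 6], [0.1, -0.2, 7], [0.1, -0.2, 8], [0.1, -0.2, 8]], rotation=[[0, 0, 0], [0, 0, 0], [0, 0, 0], [0, 0, 0], [0, 0, 0], [0, 0, 0], [0, 0, 0]], hand=[0.2, 0.2, 0.2, 0.2, 0.2, 0.2, 0.2])

```text
time_s: 11.85
tool_pos: [0.4681, 0.309, 0.2536]
eef_rot: [0.998, 0.066, -0.002, 0.002]
wrist_force: [-0.3, -0.6, -1.6]
grip_width: 0.297
```

Run:
```python
from h import *
s=camera("scene")
st=telemetry.sense();print(st["tool_pos"],st["wrist_force"],st["torque"])
rel([.4685,.3095,.186],7.7)
crop(s,340,210,66,66,9,"pics/s11.png",1.2)
```

```text
[0.4685 0.3094 0.2545] [ 0.305  -0.3113 -1.9864] [-0.0023 -0.0391  0.0136]
t 11.9 dp [ 0.02 -0.03  6.85] rot [ 0.15  0.11 -0.06] dist 6.8533921200826695
```

View pics/s11.png

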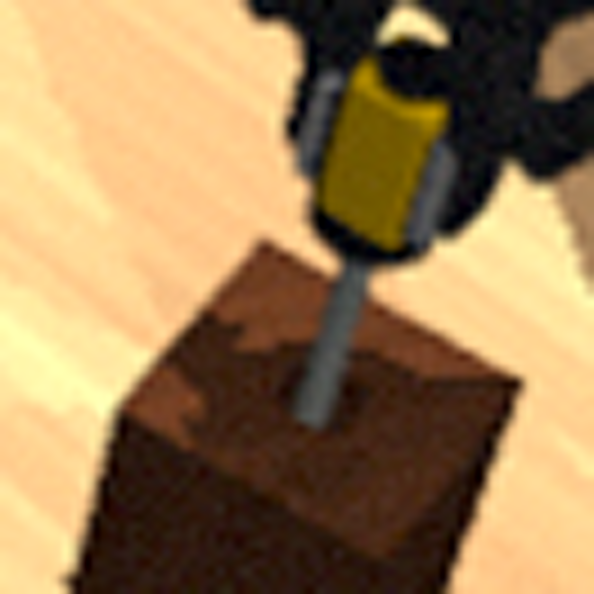

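The shank goes into the hole (≈315,410) with no contact force, so I'll continue down.

Request:
drive_tool(dp=[[0, 0, 1.5], [0, 0, 3], [0, 0, 4.5], [0, 0, 5.6], [0, 0, 6.3], [0, 0, 6.8], [0, 0, 6.8]], rotation=[[0.1, 0.1, 0], [0.1, 0.1, 0], [0.1, 0.1, 0], [0.1, 0.1, 0], [0.1, 0.1, 0], [0.1, 0.1, 0], [0.1, 0.1, 0]], hand=[0.2, 0.2, 0.2, 0.2, 0.2, 0.2, 0.2])

```text
time_s: 12.6
tool_pos: [0.4684, 0.3092, 0.1863]
eef_rot: [0.998, 0.067, -0.0, 0.001]
wrist_force: [0.6, -0.5, -1.7]
grip_width: 0.297
```

Run:
```python
from h import *
st=telemetry.sense();print(st["tool_pos"],st["wrist_force"],st["torque"])
```

```text
[0.4684 0.3092 0.1863] [ 0.5749 -0.4673 -1.7127] [-0.0254  0.0217  0.0384]
```

Request:
drive_tool(dp=[[0, 0, 0.1], [0, 0, 0.2], [0, 0, 0.2], [0, 0, 0.2], [0, 0, 0.2], [0, 0, 0.2], [0, 0, 0.2], [0, 0, 0.2]], rotation=[[0, 0, 0], [0, 0, 0], [0, 0, 0], [0, 0, 0], [0, 0, 0], [0, 0, 0], [0, 0, 0], [0, 0, 0]], hand=[0.2, 0.2, 0.4, 0.6, 0.8, 0.8, 0.8, 0.8])

```text
time_s: 13.4
tool_pos: [0.4684, 0.3092, 0.1843]
eef_rot: [0.998, 0.067, -0.0, 0.001]
wrist_force: [-0.4, -0.4, -0.2]
grip_width: 0.802
```

Request:
drive_tool(dp=[[0, 0, -1], [0, 0, -3], [0, 0, -5], [0, 0, -7], [0, 0, -9], [0, 0, -11], [0, 0, -11.5]], rotation=[[0, 0, 0], [0, 0, 0], [0, 0, 0], [0, 0, 0], [0, 0, 0], [0, 0, 0], [0, 0, 0]], hand=[0.8, 0.8, 0.8, 0.8, 0.8, 0.8, 0.8])

```text
time_s: 14.1
tool_pos: [0.4692, 0.3099, 0.3027]
eef_rot: [0.998, 0.067, 0.002, -0.001]
wrist_force: [-0.4, 0.2, 0.2]
grip_width: 0.802
```

Run:
```python
from h import *
s=camera("scene")
st=telemetry.sense();print(st["tool_pos"],st["wrist_force"],st["grip_width"])
crop(s,180,165,230,130,3.4,"pics/s12.png",1.2)
rel([.6520,-.1222,.32],6.5)
```

```text
[0.4689 0.3098 0.302 ] [ 0.6153 -0.3661  0.7944] 0.8012969318395715
t 14.15 dp [12.39 45.25 -1.83] rot [-0.1  -0.2   1.15] dist 46.95225495115093
```

View pics/s12.png

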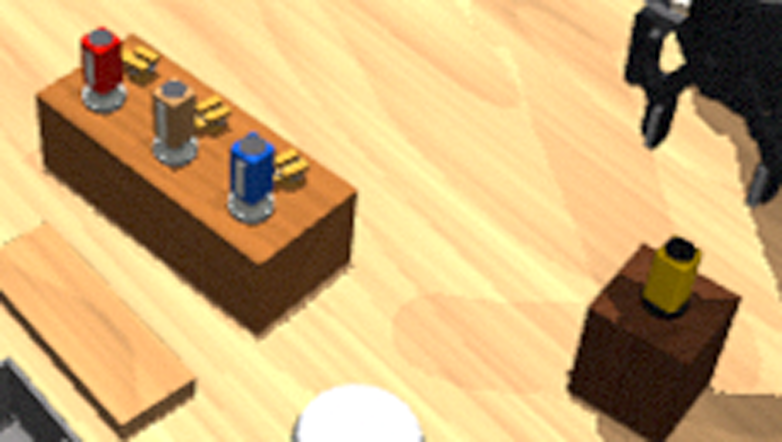

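Run:
```python
from h import *
t=camera("top");crop(t,265,150,50,45,14,"pics/t13.png",2.2)
s=camera("scene");crop(s,205,170,30,25,24,"pics/s13.png",1.3)
```

```text
(no output)
```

View pics/t13.png

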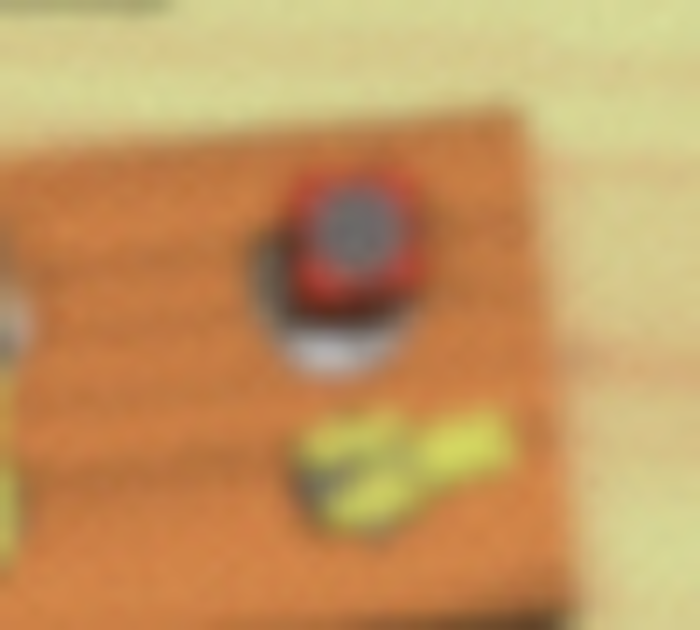

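The red keeper is turned about 75° (tongue from ≈355,485 to ≈500,430) and clear of the bolster. Next I'll move over the red chisel.

Request:
drive_tool(dp=[[1.4, 5, -0.8], [2.7, 10, -1.8], [4.1, 15, -1.8], [5.5, 20, -1.8], [6.8, 25, -1.8], [8.2, 30, -1.8], [9.6, 35, -1.8], [10.9, 40, -1.8]], rotation=[[0, 0, 0], [0, 0, 0], [0, 0, 1], [0, 0, 1.2], [0, 0, 1.2], [0, 0, 1.2], [0, 0, 1.2], [0, 0, 1.2]], hand=[0.7, 0.7, 0.7, 0.7, 0.7, 0.7, 0.7, 0.7])

```text
time_s: 15.05
tool_pos: [0.6233, -0.0599, 0.3157]
eef_rot: [0.998, 0.056, -0.002, 0.0]
wrist_force: [1.3, 0.8, 0.5]
grip_width: 0.698
```

Run:
```python
from h import *
rel([.6520,-.1222,.25],6.5)
```

```text
t 15.05 dp [2.18 6.51 6.56] rot [ 0.03  0.21 -0.07] dist 9.500598182890762
```

Request:
drive_tool(dp=[[1, 3.5, 0], [2.2, 6.5, 0], [2.2, 6.5, 2], [2.2, 6.5, 4.5], [2.2, 6.5, 6.5], [2.2, 6.5, 6.5]], rotation=[[0, 0, 0], [0, 0, 0], [0, 0.1, 0], [0, 0.1, 0], [0, 0.1, 0], [0, 0.1, 0]], hand=[0.7, 0.7, 0.7, 0.7, 0.7, 0.7])

```text
time_s: 15.65
tool_pos: [0.65, -0.1221, 0.2452]
eef_rot: [0.998, 0.056, -0.006, -0.0]
wrist_force: [-0.6, -0.8, -0.5]
grip_width: 0.702
```

Run:
```python
from h import *
s=camera("scene");crop(s,180,130,80,90,7,"pics/s14.png",1.2)
rel([.6520,-.1222,.183],6.5)
```

```text
t 15.7 dp [0.13 0.01 6.48] rot [ 0.01  0.46 -0.08] dist 6.478418091434207
```

View pics/s14.png

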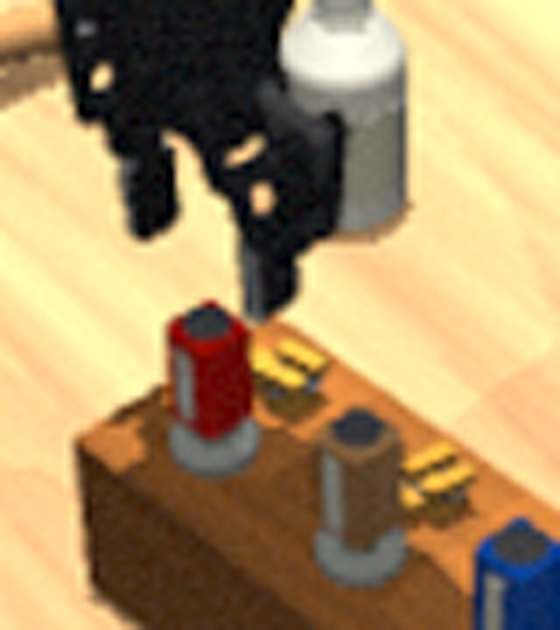

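Request:
drive_tool(dp=[[0.1, 0, 1.5], [0.1, 0, 3], [0.1, 0, 4.5], [0.1, 0, 5.8], [0.1, 0, 6.3], [0.1, 0, 6.3]], rotation=[[0, 0.2, 0], [0, 0.2, 0], [0, 0.2, 0], [0, 0.2, 0], [0, 0.2, 0], [0, 0.2, 0]], hand=[0.7, 0.7, 0.7, 0.7, 0.7, 0.7])

```text
time_s: 16.3
tool_pos: [0.6517, -0.1221, 0.1845]
eef_rot: [0.998, 0.056, -0.003, 0.0]
wrist_force: [1.0, 1.0, -0.3]
grip_width: 0.698
```

Request:
drive_tool(dp=[[0, 0, 0], [0, 0, 0], [0, 0, 0], [0, 0, 0], [0, 0, 0], [0, 0, 0], [0, 0, 0], [0, 0, 0]], rotation=[[0, 0, 0], [0, 0, 0], [0, 0, 0], [0, 0, 0], [0, 0, 0], [0, 0, 0], [0, 0, 0], [0, 0, 0]], hand=[0.5, 0.3, 0.2, 0.2, 0.2, 0.2, 0.2, 0.2], grip_force=90)

```text
time_s: 17.1
tool_pos: [0.6522, -0.1221, 0.1856]
eef_rot: [0.998, 0.056, -0.002, 0.0]
wrist_force: [0.2, -1.0, 4.7]
grip_width: 0.291
```

Run:
```python
from h import *
st=telemetry.sense();print(st["tool_pos"],st["wrist_force"],st["grip_width"],yawx())
rel([.6520,-.1222,.181],6.5)
```

```text
[ 0.6522 -0.1221  0.1856] [ 0.2377 -0.9533  4.6872] 0.2905101916212558 6.448749635246705
t 17.1 dp [-0.02  0.01  0.46] rot [ 0.04  0.19 -0.05] dist 0.458184399448485
```

Request:
drive_tool(dp=[[0, 0, -1], [0, 0, -3], [0, 0, -5], [0, 0, -7], [0, 0, -9], [0, 0, -11], [0, 0, -13], [0, 0, -14]], rotation=[[0, 0, 0], [0, 0, 0], [0, 0, 0], [0, 0, 0], [0, 0, 0], [0, 0, 0], [0, 0, 0], [0, 0, 0]], hand=[0.2, 0.2, 0.2, 0.2, 0.2, 0.2, 0.2, 0.2])

```text
time_s: 17.9
tool_pos: [0.6527, -0.1219, 0.3269]
eef_rot: [0.998, 0.056, -0.001, 0.0]
wrist_force: [-0.3, 0.7, -2.4]
grip_width: 0.293
```

Run:
```python
from h import *
s=camera("scene");crop(s,160,90,110,120,5,"pics/s15.png",1.2)
st=telemetry.sense();print(st["tool_pos"],st["wrist_force"],st["grip_width"],st["joint_positions"])
```

```text
[ 0.6531 -0.122   0.3281] [-0.1025  0.0177 -0.2893] 0.2927129572385745 [ 0.0587  0.4389  0.153   0.0015 -1.2849  1.6243]
```

View pics/s15.png

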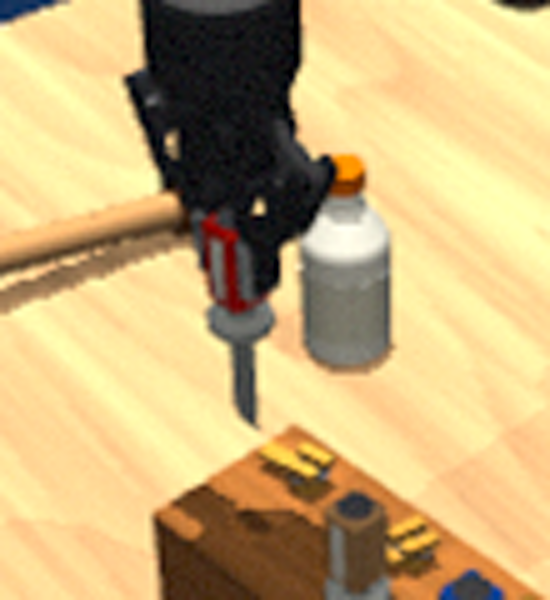

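Request:
drive_tool(dp=[[-1, 0, -1.5], [-2, 0, -3], [-3, 0, -5], [-4, 0, -6], [-5, 0, -7], [-6, 0, -8], [-7, 0, -8], [-8, 0, -8]], rotation=[[0, 0, 0], [0, 3, 0], [0, 7, 0], [0, 12, 0], [0, 17, 0], [0, 22, 0], [0, 27, 0], [0, 32, 0]], hand=[0.2, 0.2, 0.2, 0.2, 0.2, 0.2, 0.2, 0.2])

```text
time_s: 18.75
tool_pos: [0.5717, -0.131, 0.4081]
eef_rot: [0.96, 0.054, 0.276, -0.015]
wrist_force: [-0.8, -0.2, -1.6]
grip_width: 0.295
```

Run:
```python
from h import *
st=telemetry.sense();print(st["tool_pos"],st["grip_width"],st["joint_positions"])
print(Ro.from_quat(st["eef_rot"]).as_matrix())
```

```text
[ 0.5717 -0.131   0.4081] 0.29475682975822703 [ 0.0339  0.0792 -0.1983 -0.0609 -0.7354  1.6832]
[[ 0.8418  0.1123  0.528 ]
 [ 0.0957 -0.9937  0.0588]
 [ 0.5313  0.0011 -0.8472]]
```

Request:
drive_tool(dp=[[0.5, 0, -0.8], [1, 0, -1.7], [1.6, 0, -2.5], [2.1, 0, -3.4], [2.6, 0, -4.2], [2.6, 0, -4.2], [2.6, 0, -4.2]], rotation=[[0, 4, 0], [0, 8, 0], [0, 12, 0], [0, 17, 0], [0, 22, 0], [0, 25, 0], [0, 25, 0]], hand=[0.2, 0.2, 0.2, 0.2, 0.2, 0.2, 0.2])

```text
time_s: 19.45
tool_pos: [0.5696, -0.131, 0.456]
eef_rot: [0.878, 0.049, 0.476, -0.027]
wrist_force: [0.6, -1.1, -1.9]
grip_width: 0.294
```

Request:
drive_tool(dp=[[0, 0, 0], [0, 0, 0], [0, 0, 0], [0, 0, 0], [0, 0, 0]], rotation=[[0, 0, 0], [0, 0, 0], [0, 0, 0], [0, 0, 0], [0, 0, 0]], hand=[0.2, 0.2, 0.2, 0.2, 0.2])

```text
time_s: 19.95
tool_pos: [0.5697, -0.131, 0.4559]
eef_rot: [0.878, 0.049, 0.475, -0.027]
wrist_force: [0.4, 0.8, -2.1]
grip_width: 0.295
```

Run:
```python
from h import *
s=camera("scene");t=camera("top")
st=telemetry.sense();print(st["time_s"],st["tool_pos"],st["grip_width"],st["joint_positions"],np.abs(st["dq"]).max())
M=Ro.from_quat(st["eef_rot"]).as_matrix();print(M,"x angle",np.arccos(M[2,0]))
cv2.imwrite("pics/s16.png",s["img"][:,:,::-1]);crop(s,130,40,160,160,4.5,"pics/s16b.png",1.2)
cv2.imwrite("pics/t16.png",np.clip(t["img"][:,:,::-1]*2.2,0,255).astype(np.uint8))
```

```text
20.05 [ 0.5697 -0.131   0.456 ] 0.29194139819465315 [ 0.0043 -0.0288 -0.279  -0.2737 -0.3425  1.888 ] 0.002050449984859779
[[ 0.5431  0.1121  0.8321]
 [ 0.0606 -0.9937  0.0943]
 [ 0.8375 -0.0008 -0.5465]] x angle 0.5781420666275374
```

View pics/s16.png

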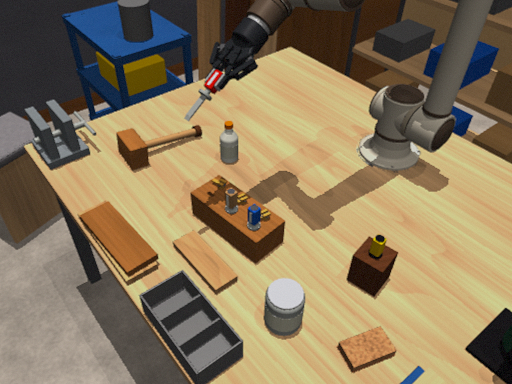

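View pics/s16b.png

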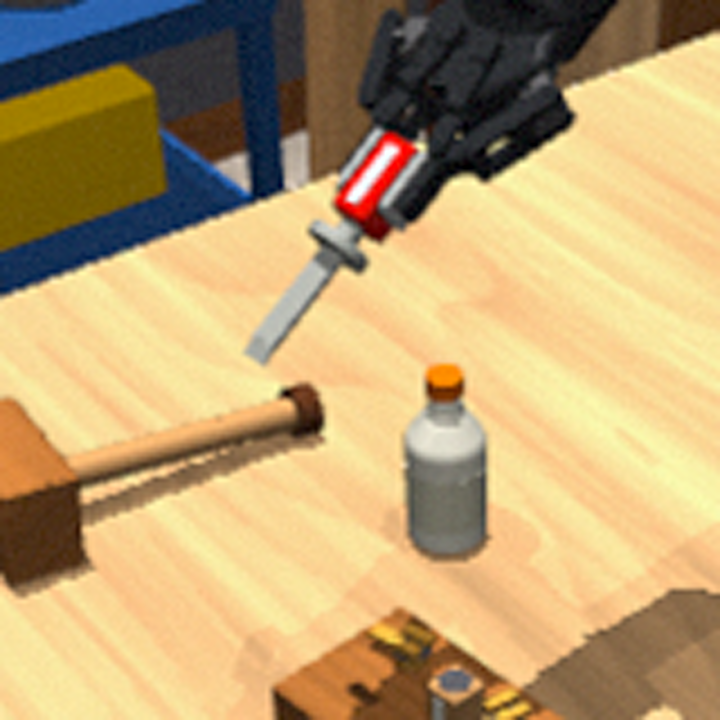

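View pics/t16.png

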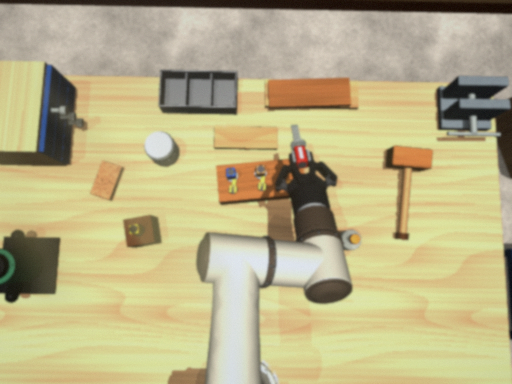

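The white stripe faces up (top view ≈300,152). The chisel is held clear and still, the driver stands in its block, and the other objects are in place. I'm handing the job in.

Run:
```python
from cell import ctrl
print(ctrl.close_job())
```

```text
the job is handed in; nothing more can be done
None
```

I finished the task and handed it in at about 20 s of robot time; no verdict was reported.

- **Keeper:** I put the screwdriver blade in the slot of the red chisel's keeper and turned it clockwise. The top view puts the keeper about 75° from straight, read by eye from the picture.
- **Screwdriver:** I stood it back in its block and let go. The last pictures show it upright there.
- **Red chisel:** I drew it up and tipped it about 57° from upright with the white stripe facing up. By the gripper's pose, the bevelled side is 0.58 rad from up (limit 0.88) and the edge is about 0.37 m above the bench. The grip setting is 90 N, the jaws are stopped on the handle, the joints were almost still, and the pictures show the chisel touching nothing else.
- **Everything else:** In the last pictures the other chisels, their keepers and the objects on the bench look as they were. I judged this by eye, without measuring displacements.

**Checks that disagreed:** the scene and top cameras differed by 2–3 mm in y. I therefore lined up the blade and slot within the scene view alone, then moved 0.5 mm sideways after a light touch on a cheek of the slot. I set the final approach to the block as a compromise between the two cameras. I gripped the chisel about 4 mm above the handle's centre.

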